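# Sweep the jar lids into the clearing tray

## Robot

A 6-joint arm with a two-finger parallel gripper is mounted at the origin on the work surface. World frame = base frame: x ahead of the robot, y to its left, z up, the work surface at z = 0. Lengths are in m, angles in rad, forces in N, time in s.
With the tool pointing down it reaches from about 0.35 to 0.85 m from the base axis. Payload 8.1 kg.
Tool frame: the origin (TCP) lies at the very end of the fingers, on their centre line; the grasp point (between the pads) lies 19 mm behind it; z points along the fingers, y is the line along which they close (so a half turn about z gives the same grasp; the last joint's range is limited). The gripper opens to 93 mm and grips with 3 to 60 N. Pads are 15 mm wide; open, the fingers measure 128 mm over their backs; the gripper's body (75 mm by 188 mm) begins 65 mm behind the grasp point.
Start: joints at [1.217, 0.13, 1.488, -0, 1.523, -0.085], TCP at [0.159, 0.578, 0.219] pointing down, gripper open.
Joint ranges: [-2.96, 2.96], [-0.89, 2.26], [0.02, 2.5], [-1.34, 4.48], [0, 2.73], [-2.66, 2.66]. Speed limits (rad/s): [2.39, 2.39, 2.79, 3.14, 3.14, 3.14].

## Interface

Orientations are given as a rotation vector (axis times angle).
In Python, from plant import robot gives the robot as it stands. The module is installed in compiled form; this text tells all that it offers.
- The arm moves only by the tool play_rows, never from a script. Its argument "increments" is text: rows parted by semicolons, each of 5 numbers parted by spaces: the shift along the tool's x, y, z in mm, then the turn about the tool's z in degrees, then the closure, from -1 (fully open) to 1 (shut). In form: dx dy dz yaw claw; .... A call has 1 to 20 rows; each row is the pose to reach, as a shift and turn from the pose commanded when the call began, along the tool's axes at that moment; what a row does not reach only later rows make up. A row lasts 1/10 s, in which the tool goes at most 50 mm and 8.59 degrees, less where a joint would pass 70% of its speed; a pose out of reach is approached as far as the arm can. A call with a gripper value outside its range is refused whole. The fingers move at their own pace and stop on an object; "force" is the grip in N (left out, the last holds). Time passes only in rows, so rows that repeat a pose let the fingers close. It gives the time, the measured TCP pose, the force, the opening and the grip force at its end, in the units of the state.
- robot.read_state(): the state, without advancing time (a new reading comes with each control period).
- robot.read_camera(name): name is "side" or "top"; returns the picture (384x512x3 uint8, blue, green, red); there is no depth.
- robot.calibration(name): a dict with "vertical_fov" (degrees; the focal length in pixels is half the picture's height over the tangent of half this angle, whatever the lens; pixels are square), "cx", "cy" (the principal point, pixels), "D" ([k1, k2, p1, p2, k3] as OpenCV has them; the pictures are not rectified), "rvec" (rotation vector, rad) and "tvec" (3), from world to camera coordinates, as OpenCV has them. Camera axes: x right, y down, z forward; pixel columns grow to the right and rows downward; lengths in m; the calibration is good to about 2 mm. A picture is of the moment at which its call begins. calibration takes no time and is no camera call.
- robot.close_job(): hands the job in; it is judged then, once.
Trained networks look in the newest picture that a camera, given by its name, has taken for a name from the list of things; names that differ only in an ending like _2 or _b are one class to them, and where a whole thing is asked for, a point or a joint stands for the part that bears it (a point fixed in the world has none). Each returns a list of dicts, best first, with "conf" (0 to 1); they miss things now and then, are a little off and sometimes report something else, mostly with a low value. They report only what shows in the picture. A call takes as long as a camera call.
- robot.recognise(camera, query): "centre" ([x, y, z] in m, in world coordinates, good to about 4 mm: the middle of the surface that is visible of it).
- robot.regions_of(camera, query): "pixels" (384x512 bool, what is visible of it).
- robot.landmark_of(camera, query): "centre" ([x, y, z] in m, in world coordinates, good to about 4 mm: a listed point, or the origin of a listed thing).
The state is a dict: "t": time; "q": joint angles; "dq": joint speeds; "joint_torque": joint torques, N m; "tool_pos": TCP position; "orientation": TCP orientation; "force": force on the tool from outside, world axes, zero at the start; "wrist_torque": the same for the moment, N m; "opening": finger opening in m; "gripper_force": force on a finger pad.
Only numpy, scipy, OpenCV 4.12 (cv2) and the standard library are available. Lean on these libraries where they do the work, as an engineer would, in place of code of your own. Each camera call takes 0.05 s, during which the arm holds its last target. There are 200 camera calls.

## Task

Clear the tasting counter: with closed fingers, gently sweep the three loose wooden jar lids across the counter and through the open side of the low steel tray, so that all three lie flat and wholly inside it. Push them only: do not pinch, lift or carry them, do not ram them against the tray, and leave the cup, the dish, the bottle and the carafe where they stand.

Things in the scene. Friction and masses are not known exactly. Their poses are not given: they have to be found in the camera images.
- tray: low steel tray fixed to the counter, 130 mm deep (its x) by 238 mm wide (its y). Origin: centre of its underside, on the counter. Walls 4 mm thick, 34 mm high with rolled rim, at +x, +y and -y; the -x side is open: things are swept in along +x. Floor 2 mm thick; at the open edge (x = -65 mm) a bevelled lip rises from 0 to 2 mm over 20 mm, so lids slide up onto it.
- lid0: a round pale wooden tea-jar lid lying flat: disc 44 mm across and 14 mm thick, with a turned dark wooden knob on top (18 mm wide, top 32 mm above the underside, on the disc's axis); about 40 g. The three lids are identical and loose. Origin: centre of its underside; z up out of the knob.
- lid1: a round pale wooden tea-jar lid lying flat: disc 44 mm across and 14 mm thick, with a turned dark wooden knob on top (18 mm wide, top 32 mm above the underside, on the disc's axis); about 40 g. The three lids are identical and loose. Origin: centre of its underside; z up out of the knob.
- lid2: a round pale wooden tea-jar lid lying flat: disc 44 mm across and 14 mm thick, with a turned dark wooden knob on top (18 mm wide, top 32 mm above the underside, on the disc's axis); about 40 g. The three lids are identical and loose. Origin: centre of its underside; z up out of the knob.
- cup: a white porcelain teacup without handle, 68 mm across and 48 mm high, loose, to be left alone. Origin: centre of its underside.
- dish: a shallow blue porcelain dish, 90 mm across and 25 mm high, loose, to be left alone. Origin: centre of its underside.
- bottle: a tall amber glass bottle, 68 mm across and 260 mm high, standing loose beyond the tray's back, to be left alone. Origin: centre of its underside.
- carafe: a waisted clear glass carafe, 90 mm across and 165 mm high, standing loose beyond the tray's back, to be left alone. Origin: centre of its underside.

How it is judged:
At the end, for the whole second after the job is handed in: The three lids lie at rest and flat (within 0.15 rad, on the tray's floor, not on top of one another) between the tray's walls, each wholly past the open edge (centre at least 20 mm inside it); cup, dish, bottle and carafe stand upright within 15 mm of where they began (x of lid0 in the frame of tray between -0.045 and 0.061 m and y of lid0 in the frame of tray between -0.115 and 0.115 m and height (world z) of each of lid0, lid1, lid2 below 0.008 m and angle between each of lid0, lid1, lid2, cup, dish, bottle, carafe's own z axis and vertical below 0.15 rad and linear speed of each of lid0, lid1, lid2 below 0.02 m/s and x of lid1 in the frame of tray between -0.045 and 0.061 m and y of lid1 in the frame of tray between -0.115 and 0.115 m and x of lid2 in the frame of tray between -0.045 and 0.061 m and y of lid2 in the frame of tray between -0.115 and 0.115 m and distance of each of cup, dish, bottle, carafe from where it was at the start of the episode below 0.015 m); the robot touches nothing.
It fails at once if a lid is lifted (its underside more than 12 mm above the counter) (height (world z) of any of lid0, lid1, lid2 above 0.012 m).
It fails at once if a lid is squeezed or rammed by the fingers with more than 30 N (contact force between the fingers and lid0 above 30 N or contact force between the fingers and lid1 above 30 N or contact force between the fingers and lid2 above 30 N).
It fails at once if the cup, dish, bottle or carafe is shifted by more than 15 mm or tipped (distance of any of cup, dish, bottle, carafe from where it was at the start of the episode above 0.015 m or angle between any of cup, dish, bottle, carafe's own z axis and vertical above 0.15 rad).
It also fails if it takes over 58 s, if anything falls off the work surface, if the arm or the gripper's body presses on something with over 40 N, if the wrist force passes 120 N, or if a joint passes its speed limit or range.

## Working session

There is one attempt and no reset: what is moved stays moved. The work goes in short steps, Python scripts to look and compute and a tool call to move; the robot and the scene stay as the last step left them, time stands still between calls to the robot, and variables do not carry over. Pictures are saved under pics/ and viewed, at most 10 in all, crops included, and the job is handed in when it is done.

Besides the shell and the picture viewer there is one more tool, called after ">>>" by a JSON object that holds its "method" and its "body". play_rows: Moves the arm, as the interface text tells. Its arguments: {"type":"object","properties":{"increments":{"type":"string"},"force":{"type":"number"}},"required":["increments"]}

```bash
mkdir -p pics
python3 - <<'E'
from plant import robot
import cv2,numpy as np
for c in ("top","side"):
    cv2.imwrite(f"pics/{c}0.png",robot.read_camera(c))
for n in ("tray","lid0","cup","dish","bottle","carafe"):
    for c in ("top","side"):
        print(n,c,[(np.round(d["centre"],3).tolist(),round(d["conf"],2)) for d in robot.landmark_of(c,n)][:5])
s=robot.read_state();print(s["t"],s["tool_pos"],s["orientation"],s["opening"])
E
```

```text
tray top [([0.542, 0.12, 0.001], 0.63)]
tray side [([0.543, 0.117, -0.0], 0.8), ([0.607, 0.318, 0.001], 0.24)]
lid0 top [([0.656, -0.103, -0.002], 0.71), ([0.58, -0.077, 0.001], 0.63), ([0.519, -0.109, -0.001], 0.51)]
lid0 side [([0.654, -0.103, 0.003], 0.7), ([0.513, -0.113, 0.001], 0.66), ([0.582, -0.075, 0.002], 0.64), ([0.543, 0.117, -0.002], 0.35)]
cup top [([0.633, -0.292, 0.003], 0.58), ([0.766, 0.098, 0.001], 0.34)]
cup side [([0.634, -0.293, 0.001], 0.81)]
dish top [([0.772, 0.097, -0.004], 0.57)]
dish side [([0.771, 0.098, -0.0], 0.66)]
bottle top [([0.461, 0.318, -0.0], 0.65)]
bottle side [([0.463, 0.315, -0.0], 0.93)]
carafe top [([0.61, 0.32, -0.0], 0.87)]
carafe side [([0.607, 0.319, -0.001], 0.56)]
0.7 [0.15937007 0.57846321 0.2186691 ] [4.21047215e-01 3.11319461e+00 4.48848732e-05] 0.09313535211642157
```

View pics/top0.png

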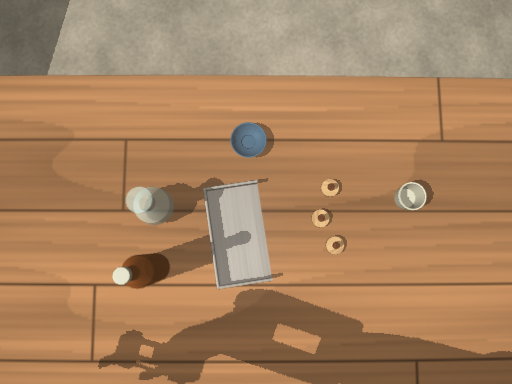

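View pics/side0.png

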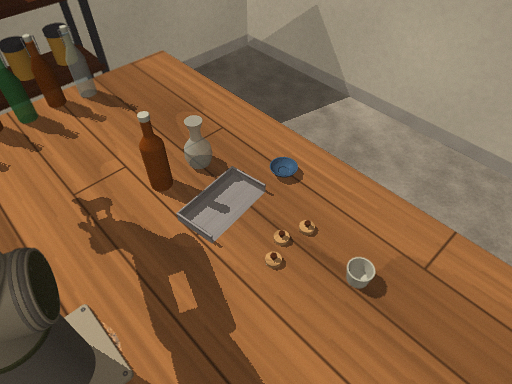

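Run:
```python
from plant import robot
import cv2,numpy as np
for c in ("top","side"):
    k=robot.calibration(c);R=cv2.Rodrigues(np.array(k["rvec"],float))[0]
    print(c,k["vertical_fov"],(-R.T@np.array(k["tvec"]).ravel()).round(3),R.round(2).tolist())
    f=192/np.tan(np.radians(k["vertical_fov"]/2));K=np.array([[f,0,k["cx"]],[0,f,k["cy"]],[0,0,1]])
    r=robot.regions_of(c,"tray")[0]["pixels"]
    ys,xs=np.nonzero(r);p=cv2.undistortPoints(np.c_[xs,ys].astype(np.float32)[:,None],K,np.array(k["D"],float))[:,0]
    C=-R.T@np.array(k["tvec"],float).ravel();d=np.c_[p,np.ones(len(p))]@R
    w=C+d*((0.0-C[2])/d[:,2])[:,None]
    print(cv2.minAreaRect(w[:,:2].astype(np.float32)), cv2.boxPoints(cv2.minAreaRect(w[:,:2].astype(np.float32))).round(3).tolist())
```

```text
top 52.3103407894149 [0.518 0.09  0.956] [[0.0, -1.0, 0.01], [-0.99, -0.0, -0.11], [0.11, -0.01, -0.99]]
((0.5430071353912354, 0.12269481271505356), (0.24956145882606506, 0.13608384132385254), 8.85471248626709) [[0.4090000092983246, 0.17100000381469727], [0.4300000071525574, 0.035999998450279236], [0.6769999861717224, 0.07500000298023224], [0.656000018119812, 0.20900000631809235]]
side 55.10906626411202 [ 0.137 -0.451  0.823] [[0.73, -0.69, -0.0], [-0.51, -0.54, -0.67], [0.46, 0.49, -0.74]]
((0.5528871417045593, 0.13458643853664398), (0.2655635178089142, 0.154999777674675), 9.301637649536133) [[0.4090000092983246, 0.1899999976158142], [0.4339999854564667, 0.03700000047683716], [0.6959999799728394, 0.07999999821186066], [0.6710000038146973, 0.2329999953508377]]
```

The top picture shows the tray around (238,235) with its open side to the right (world -y). The lids are at (331,187), (321,218) and (335,245), the cup at (411,196), the dish at (249,140), and the carafe and bottle to the left. The side view agrees. The tray's +x points along (-0.154, 0.988). In the tray frame the lids sit at about (-236,-77), (-198,-8) and (-223,+61) mm, so three straight pushes will do. The first move goes behind the nearest lid at height.

>>> {"method": "play_rows", "body": {"increments": "-27 -30 0 0 1; -54 -60 0 0 1; -81 -91 0 0 1; -108 -121 0 0 1; -135 -152 0 0 1; -162 -182 0 0 1; -190 -212 0 0 1; -217 -243 0 8 1; -242 -273 0 16 1; -273 -307 0 24 1; -303 -341 0 32 1; -334 -375 0 40 1; -365 -410 0 48 1; -395 -444 0 56 1; -426 -478 0 65.7 1; -456 -512 0 65.7 1; -487 -546 0 65.7 1; -517 -580 0 65.7 1; -548 -615 0 65.7 1; -548 -615 0 65.7 1", "force": 20}}

```text
t: 2.8
tool_pos: [0.5251, -0.1646, 0.2174]
orientation: [-2.047, -2.383, 0.002]
force: [-1.3, 0.5, 0.1]
opening: 0.0004
gripper_force: 0.0
```

```bash
cat > h.py <<'E'
from plant import robot
import cv2,numpy as np
O=np.array([.5425,.1185]);X=np.array([-.154,.988]);Y=np.array([-.988,-.154])
def tf(p): d=np.array(p[:2])-O; return (1000*np.array([d@X,d@Y])).round(1).tolist()
def st():
    s=robot.read_state();R=cv2.Rodrigues(np.array(s["orientation"],float))[0]
    print(s["t"],"tray",tf(s["tool_pos"]),"z",round(s["tool_pos"][2],4),"toolx",R[:,0].round(3),"F",np.round(s["force"],1),"open",round(s["opening"],4),"yaw err",np.degrees(np.arctan2(X[1],X[0])-np.arctan2(R[1,0],R[0,0])).round(2))
E
python3 - <<'E'
from h import *
st()
E
```

```text
2.8 tray [-277.0, 60.8] z 0.2174 toolx [-0.151  0.989 -0.001] F [-1.3  0.5  0.1] open 0.0004 yaw err 0.2
```

>>> {"method": "play_rows", "body": {"increments": "0 0 35 0 1; 0 0 70 0 1; 0 0 105 0 1; 0 0 140 0 1; 0 0 165 0 1; 0 0 185 0 1; 0 0 197 0 1; 0 0 205 0 1; 0 0 209 0 1; 0 0 210 0 1; 0 0 210 0 1; 0 0 210 0 1"}}

```text
t: 4.0
tool_pos: [0.525, -0.1603, 0.0096]
orientation: [2.041, 2.386, 0.001]
force: [0.5, 0.5, 1.4]
opening: 0.0004
gripper_force: 0.0
```

Run:
```python
from h import *
st()
for c in ("top","side"): print([(tf(d["centre"]),round(d["conf"],2)) for d in robot.landmark_of(c,"lid0")])
cv2.imwrite("pics/side1.png",robot.read_camera("side")[120:330,200:420].repeat(3,0).repeat(3,1)[:600])
```

```text
4.0 tray [-272.7, 60.2] z 0.0096 toolx [-0.155  0.988 -0.001] F [0.5 0.5 1.4] open 0.0004 yaw err -0.04
[([-236.8, -78.4], 0.71), ([-198.9, -6.8], 0.63), ([-221.4, 58.4], 0.51)]
[([-236.3, -76.5], 0.7), ([-224.1, 64.8], 0.66), ([-196.9, -9.7], 0.64), ([-1.5, -0.5], 0.35)]
```

View pics/side1.png

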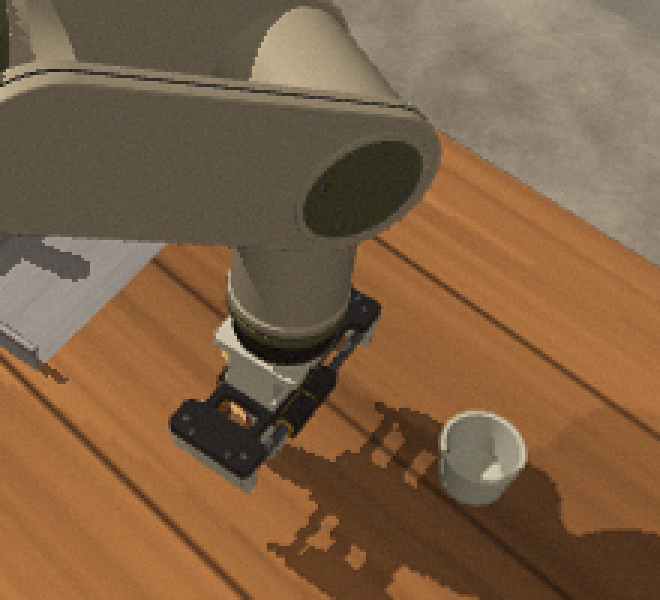

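The side crop shows the gripper lowered behind the lids, well clear of the cup at about (360,272) in the full picture. I'll now push the first lid slowly.

>>> {"method": "play_rows", "body": {"increments": "4 0 1 0 1; 8 0 1 0 1; 12 0 1 0 1; 16 0 1 0 1; 20 0 1 0 1; 24 0 1 0 1; 28 0 1 0 1; 33 0 1 0 1; 39 0 1 0 1; 46 0 1 0 1; 53 0 1 0 1; 60 0 1 0 1; 67 0 1 0 1; 74 0 1 0 1; 81 0 1 0 1; 88 0 1 0 1; 95 0 1 0 1; 102 0 1 0 1; 109 0 1 0 1; 116 0 1 0 1"}}

```text
t: 6.15
tool_pos: [0.5063, -0.0448, 0.0076]
orientation: [-2.042, -2.387, 0.0]
force: [0.6, 0.0, -0.1]
opening: 0.0005
gripper_force: 0.1
```

>>> {"method": "play_rows", "body": {"increments": "7 0 0 0 1; 14 0 0 0 1; 21 0 0 0 1; 28 0 0 0 1; 35 0 0 0 1; 42 0 0 0 1; 49 0 0 0 1; 56 0 0 0 1; 63 0 0 0 1; 70 0 0 0 1; 77 0 0 0 1; 84 0 0 0 1; 91 0 0 0 1; 98 0 0 0 1; 105 0 0 0 1; 112 0 0 0 1; 118 0 0 0 1; 123 0 0 0 1; 127 0 0 0 1; 130 0 0 0 1"}}

```text
t: 8.15
tool_pos: [0.4862, 0.0834, 0.0076]
orientation: [-2.042, -2.387, 0.0]
force: [-0.4, -1.1, 0.1]
opening: 0.0003
gripper_force: 0.3
```

Run:
```python
from h import *
st()
cv2.imwrite("pics/top2.png",robot.read_camera("top"))
robot.read_camera("side")
for c in ("top","side"): print([(tf(d["centre"]),round(d["conf"],2)) for d in robot.landmark_of(c,"lid0")])
```

```text
8.15 tray [-26.0, 61.0] z 0.0076 toolx [-0.155  0.988 -0.   ] F [-0.4 -1.1  0.1] open 0.0003 yaw err -0.05
[([-199.4, -6.5], 0.54), ([-236.1, -80.3], 0.53)]
[([-238.9, -75.7], 0.73), ([-200.2, -10.6], 0.71), ([7.5, 65.0], 0.38)]
```

View pics/top2.png

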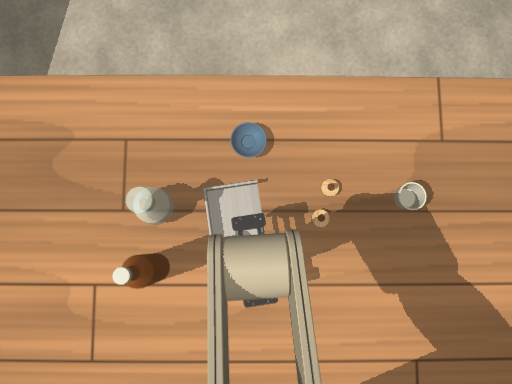

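The arm hides the first lid in the top picture. The side network puts it at (7.5, 65) mm in the tray frame, and the other two lids, at (321,218) and (331,187), have not moved. Next I back off, rise, and go behind the middle lid.

>>> {"method": "play_rows", "body": {"increments": "-8 0 0 0 1; -20 0 -10 0 1; -35 0 -35 0 1; -55 10 -60 0 1; -85 25 -60 0 1; -115 40 -60 0 1; -145 55 -60 0 1; -175 69 -60 0 1; -205 69 -60 0 1; -222 69 -60 0 1; -226 69 -50 0 1; -226 69 -30 0 1; -226 69 -12 0 1; -226 69 -3 0 1; -226 69 0 0 1; -226 69 0 0 1; -222 69 0 0 1; -218 69 0 0 1; -214 69 0 0 1; -210 69 0 0 1"}}

```text
t: 10.35
tool_pos: [0.5872, -0.1133, 0.0081]
orientation: [2.042, 2.387, 0.001]
force: [-0.7, -0.5, -0.7]
opening: 0.0005
gripper_force: 0.0
```

>>> {"method": "play_rows", "body": {"increments": "4 0 0 0 1; 8 0 0 0 1; 12 0 0 0 1; 16 0 0 0 1; 22 0 0 0 1; 29 0 0 0 1; 36 0 0 0 1; 43 0 0 0 1; 50 0 0 0 1; 57 0 0 0 1; 64 0 0 0 1; 71 0 0 0 1; 78 0 0 0 1; 85 0 0 0 1; 92 0 0 0 1; 99 0 0 0 1; 106 0 0 0 1; 113 0 0 0 1; 120 0 0 0 1; 127 0 0 0 1"}}

```text
t: 12.35
tool_pos: [0.5672, 0.0123, 0.0076]
orientation: [-2.042, -2.387, 0.0]
force: [-0.7, -0.6, 0.1]
opening: 0.0004
gripper_force: 0.3
```

Run:
```python
from h import *
st()
robot.read_camera("side")
print([(tf(d["centre"]),round(d["conf"],2)) for d in robot.landmark_of("side","lid0")])
```

```text
12.35 tray [-108.7, -8.0] z 0.0076 toolx [-0.155  0.988  0.   ] F [-0.7 -0.6  0.1] open 0.0004 yaw err -0.04
[([5.3, 60.8], 0.57), ([-236.2, -75.4], 0.55), ([187.7, -94.5], 0.19)]
```

Push the middle lid a further 83 mm, then move behind the third.

>>> {"method": "play_rows", "body": {"increments": "7 0 0 0 1; 14 0 0 0 1; 21 0 0 0 1; 28 0 0 0 1; 35 0 0 0 1; 42 0 0 0 1; 49 0 0 0 1; 56 0 0 0 1; 63 0 0 0 1; 70 0 0 0 1; 75 0 0 0 1; 79 0 0 0 1; 82 0 0 0 1; 83 0 0 0 1; 83 0 0 0 1"}}

```text
t: 13.95
tool_pos: [0.5544, 0.0939, 0.0076]
orientation: [-2.042, -2.387, 0.0]
force: [-0.3, 0.3, 1.1]
opening: 0.0005
gripper_force: 0.0
```

Run:
```python
from h import *
st()
robot.read_camera("side")
print([(tf(d["centre"]),round(d["conf"],2)) for d in robot.landmark_of("side","lid0")])
```

```text
13.95 tray [-26.2, -7.9] z 0.0076 toolx [-0.155  0.988  0.   ] F [-0.3  0.3  1.1] open 0.0005 yaw err -0.05
[([-235.7, -76.5], 0.68), ([7.5, 59.7], 0.67), ([3.8, -10.5], 0.41)]
```

>>> {"method": "play_rows", "body": {"increments": "-8 0 0 0 1; -20 0 -10 0 1; -35 0 -35 0 1; -60 10 -60 0 1; -90 25 -60 0 1; -120 40 -60 0 1; -150 55 -60 0 1; -185 69 -60 0 1; -220 69 -60 0 1; -250 69 -60 0 1; -260 69 -50 0 1; -262 69 -30 0 1; -262 69 -12 0 1; -262 69 -3 0 1; -262 69 0 0 1; -262 69 0 0 1; -258 69 0 0 1; -254 69 0 0 1; -250 69 0 0 1; -246 69 0 0 1"}}

```text
t: 16.05
tool_pos: [0.661, -0.1381, 0.0082]
orientation: [2.042, 2.387, 0.001]
force: [-0.2, -0.5, 0.0]
opening: 0.0009
gripper_force: 0.0
```

>>> {"method": "play_rows", "body": {"increments": "4 0 0 0 1; 8 0 0 0 1; 12 0 0 0 1; 16 0 0 0 1; 22 0 0 0 1; 29 0 0 0 1; 36 0 0 0 1; 43 0 0 0 1; 50 0 0 0 1; 57 0 0 0 1; 64 0 0 0 1; 71 0 0 0 1; 78 0 0 0 1; 85 0 0 0 1; 92 0 0 0 1; 99 0 0 0 1; 106 0 0 0 1; 113 0 0 0 1; 120 0 0 0 1; 127 0 0 0 1"}}

```text
t: 18.05
tool_pos: [0.6409, -0.0126, 0.0076]
orientation: [2.042, 2.387, 0.0]
force: [-0.4, -0.7, 0.2]
opening: 0.0007
gripper_force: 0.2
```

Run:
```python
from h import *
st()
```

```text
18.05 tray [-144.7, -77.1] z 0.0076 toolx [-0.155  0.988 -0.   ] F [-0.4 -0.7  0.2] open 0.0007 yaw err -0.04
```

>>> {"method": "play_rows", "body": {"increments": "7 0 0 0 1; 14 0 0 0 1; 21 0 0 0 1; 28 0 0 0 1; 35 0 0 0 1; 42 0 0 0 1; 49 0 0 0 1; 56 0 0 0 1; 63 0 0 0 1; 70 0 0 0 1; 77 0 0 0 1; 84 0 0 0 1; 91 0 0 0 1; 98 0 0 0 1; 105 0 0 0 1; 111 0 0 0 1; 115 0 0 0 1; 118 0 0 0 1; 119 0 0 0 1; 119 0 0 0 1"}}

```text
t: 20.05
tool_pos: [0.6225, 0.1045, 0.0076]
orientation: [-2.042, -2.387, 0.0]
force: [-0.4, -0.3, 0.2]
opening: 0.001
gripper_force: 0.0
```

>>> {"method": "play_rows", "body": {"increments": "-8 0 0 0 1; -20 0 -10 0 1; -35 0 -35 0 1; -60 0 -70 0 1; -100 0 -100 0 1; -140 0 -130 0 1; -180 0 -150 0 1; -220 0 -170 0 1; -260 0 -170 0 1; -280 0 -170 0 1; -280 0 -170 0 1; -280 0 -170 0 1"}}

```text
t: 21.25
tool_pos: [0.6654, -0.1724, 0.1771]
orientation: [-2.043, -2.385, -0.0]
force: [-0.0, -1.2, 0.1]
opening: 0.0008
gripper_force: 0.0
```

Run:
```python
from h import *
st()
cv2.imwrite("pics/top3.png",robot.read_camera("top")[100:320,100:440].repeat(2,0).repeat(2,1));robot.read_camera("side")
for c in ("top","side"): print([(tf(d["centre"]),round(d["conf"],2)) for d in robot.landmark_of(c,"lid0")])
for n in ("cup","dish","bottle","carafe"): print(n,[np.round(d["centre"],3).tolist() for d in robot.landmark_of("side",n)[:1]])
```

```text
21.25 tray [-306.3, -76.6] z 0.1771 toolx [-0.154  0.988  0.001] F [-0.  -1.2  0.1] open 0.0008 yaw err 0.03
[([4.5, -6.8], 0.78), ([2.5, -79.0], 0.58), ([7.1, 59.8], 0.52)]
[([4.7, 60.3], 0.73), ([5.3, -11.5], 0.69), ([4.5, -73.6], 0.47)]
cup [[0.634, -0.295, -0.0]]
dish [[0.772, 0.099, 0.001]]
bottle [[0.464, 0.317, 0.0]]
carafe [[0.607, 0.32, -0.003]]
```

View pics/top3.png

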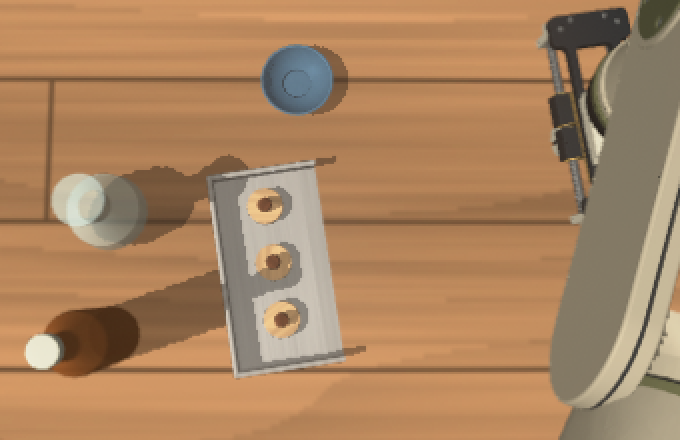

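The crop shows all three lids flat inside the tray, at (265,205), (273,262) and (282,320). The arm is clear and nothing else has moved.

```bash
python3 -c "
from plant import robot
print(robot.close_job())"
```

```text
the job is handed in; nothing more can be done
None
```

All three lids were pushed flat into the tray, about 40 mm or more inside its limit at the open edge, with the cup, dish, bottle and carafe where they stood; I handed the job in at about 22 s, and no verdict was shown.

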